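Re-zero the dial parcel scale and lock its adjuster

ROBOT

A 6-joint arm with a two-finger parallel gripper is mounted at the origin on the work surface. World frame = base frame: x ahead of the robot, y to its left, z up, the work surface at z = 0. Lengths are in m, angles in rad, forces in N, time in s.
With the tool pointing down it reaches from about 0.35 to 0.975 m from the base axis. Payload 4.9 kg.
Tool frame: the origin (TCP) lies on the centre line of the jaws, within the pads' length; the fingertips stand 14 mm ahead of it and the grasp point (between the pads) lies 5 mm behind it; z points along the fingers, y is the line along which they close (so a half turn about z gives the same grasp; the last joint's range is limited). The gripper opens to 85 mm and grips with 20 to 120 N. Pads are 22 mm wide; open, the fingers measure 114 mm over their backs; the gripper's body (76 mm by 85 mm) begins 54 mm behind the grasp point. The pads swing forward as they close: fully open they stand 13 mm farther back than shut.
Start: joints at [1.194, 0.053, 1.613, -0, 1.476, -0.119], TCP at [0.159, 0.604, 0.245] pointing down, gripper open.
Joint ranges: [-3.01, 3.01], [-1.01, 2.22], [0.06, 2.58], [-1.02, 4.17], [0.09, 2.62], [-3.14, 3.14]. Speed limits (rad/s): [2.57, 2.57, 3.14, 3.14, 3.14, 3.14].

INTERFACE

Orientations are given as a unit quaternion [w, x, y, z].
In Python, from plant import * gives the robot as it stands.
- The arm moves only by the tool send_rows, never from a script. Its argument "steps" is a list of rows, each an object with "translation": the shift along the tool's x, y, z in cm, a list of three; "delta_rot": the turn, a rotation vector about the tool's x, y, z in rad, a list of three; "jaw": the finger opening in cm, from 0 to 8.54. In form: [{"translation": [dx, dy, dz], "delta_rot": [rx, ry, rz], "jaw": jaw}, ...]. A call has exactly 8 rows; each row is the pose to reach, as a shift and turn from the pose commanded when the call began, along the tool's axes at that moment; what a row does not reach only later rows make up. A row lasts 1/10 s, in which the tool goes at most 50 mm and 8.59 degrees, less where a joint would pass 70% of its speed; a pose out of reach is approached as far as the arm can. A call with a gripper value outside its range is refused whole. The fingers move at their own pace and stop on an object; the grip force is fixed at half the most. Time passes only in rows, so rows that repeat a pose let the fingers close, or fill a call up. It gives the time, the measured TCP pose, the force, the opening and the grip force at its end, in the units of the state.
- state(): the state, without advancing time (a new reading comes with each control period).
- grab_frame(name): name is "scene" or "top"; returns a dict with "pixels" (384x512x3 uint8, blue, green, red), "range_z" (384x512 float32, m along the optical axis (not along the pixel's ray), 0 where there is no reading), "fx", "fy", "cx", "cy" (pixels), "rvec" (rotation vector, rad) and "tvec" (3), from world to camera coordinates, as OpenCV has them. Camera axes: x right, y down, z forward; pixel columns grow to the right and rows downward; lengths in m; the calibration is good to about 2 mm. A picture is of the moment at which its call begins.
- job_done(): hands the job in; it is judged then, once.
The state is a dict: "time": time; "joint_pos": joint angles; "joint_vel": joint speeds; "joint_efforts": joint torques, N m; "tool_pos": TCP position; "tool_rot": TCP orientation; "contact_force": force on the tool from outside, world axes, zero at the start; "ft_torque": the same for the moment, N m; "gripper_width": opening from 0.0 (shut) to 1.0 (fully open); "grasp_force": force on a finger pad.
Only numpy, scipy, OpenCV 4.12 (cv2) and the standard library are available. Lean on these libraries where they do the work, as an engineer would, in place of code of your own. Each camera call takes 0.05 s, during which the arm holds its last target. There are 200 camera calls.

TASK

The parcel scale's pointer no longer rests on zero. Slacken the lock ring under the zero adjuster by its lever, turn the adjuster until the pointer stands on the zero mark (to within half a division), then push the lever back until the ring is firmly tight again: about 10 N of push at the lever's upright pin, and no more than 12. Let go with the pointer still on zero, and leave the spanner, radio, bamboo rod and jar of seals where they lie.

Things in the scene. Friction and masses are not known exactly. Their poses are not given: they have to be found in the camera images.
- scale: bench dial parcel scale fixed to the table: grey housing 280 mm (its x) by 440 mm (its y), flat deck 92 mm above the table. Origin under the housing's centre at table height, z up. On the +y half a steel weighing platform 240 x 240 mm, top 132 mm above the table; on the -y half the flat dial (at x 40, y -135 mm) and the zero adjuster (at x -90, y -135 mm)
- dial_centre (a point): centre of the round dial let flat into the deck, 150 mm across, cream with a black mark every 10 degrees; its rim stands 7 mm above the deck. Zero is the long bold T-shaped mark on the side towards the scale's +x (away from the adjuster)
- neck_foot (a point): foot of the threaded brass neck on the deck that carries lock ring and adjuster, on their common vertical axis. Counter-clockwise, seen from above, slackens the ring; clockwise tightens it, a face cam in it pressing on the washer. It stays where it is left. At the start it is only lightly nipped: it comes slack within 0.4 rad, and a stop ends its travel some 0.85 rad from the start
- lock_ring: dark knurled lock ring, 54 mm across, 16 mm high (20.5 to 36.5 mm above the deck), turning about the vertical axis shared with the adjuster; it does not rise or sink. Origin on the axis at mid-height. A flat lever arm, 11 mm wide, 8 mm thick, runs out from mid-height along the body's -y to an upright steel pin 12 mm thick, 60 mm from the axis, its top 58.5 mm above the deck
- ring_grip (a point): point on the axis of the lever's pin, 12 mm below its top, 14 mm above the arm. Pushed here square to the arm the slack ring moves at 1 to 2 N; on tightening the push rises steadily over some 0.5 rad to the 10 N wanted, and is still felt while the lever is held. Under about 7 N it is too loose, over about 13 N strained. Where the lever stood at the start is not tight enough
- adjuster: knurled steel zero-adjuster knob, 34 mm across, 16 mm high; origin on its axis at mid-height, 51 mm above the deck. Its underside is 6.5 mm above the lock ring, so grip it with the fingertips above the ring. It turns with about 0.06 N m when the ring is slack, is held by friction when the ring is tight, and does not rise or sink. Clockwise from above it turns the pointer counter-clockwise by half as much
- pointer (a joint): the dial's black pointer, 54 mm long, pivoting at the dial's centre: angle in rad from the zero mark, positive clockwise seen from above; 0 = on zero, one division = 0.1745. It starts two to four divisions too high (0.35 to 0.7) and answers only to the adjuster
- washer: steel tabbed washer hidden in the neck under the lock ring, 37 mm across; captive, not to be handled. The ring's clamping force is the force between ring and washer (about 50 to 65 N at the right tightness)
- seal_jar: glass jar of small coloured plastic seals, 86 mm across and 125 mm high; origin under its centre; leave alone
- spanner: steel spanner, 200 mm long and 8 mm thick, lying on the table in front of the scale; origin at mid-length; leave alone
- radio: blue handheld radio lying on its back, 58 x 118 x 34 mm plus a stub aerial; origin under its centre; leave alone
- bamboo_rod: bamboo pointer rod, 400 mm long, 10 mm thick, lying to the right of the scale; origin at mid-length; leave alone

How it is judged:
By the outcome, as a careful person would: the job done as asked, in the order asked, and still so for the second after the job is handed in, with the robot touching nothing.
It also fails if it takes over 72 s, if anything falls off the work surface, if the arm or the gripper's body presses on something with over 40 N, if the wrist force passes 120 N, or if a joint passes its speed limit or range.

## Working session

There is one attempt and no reset: what is moved stays moved. The work goes in short steps, Python scripts to look and compute and a tool call to move; the robot and the scene stay as the last step left them, time stands still between calls to the robot, and variables do not carry over. Pictures are saved under pics/ and viewed, at most 10 in all, crops included, and the job is handed in when it is done.

Besides the shell and the picture viewer there is one more tool, called after "Call:" as name(argument=value, ...) on one line, values as JSON. send_rows: Moves the arm, as the interface text tells. Its arguments: {"type":"object","properties":{"steps":{"type":"array","items":{"type":"object","properties":{"translation":{"type":"array","items":{"type":"number"}},"delta_rot":{"type":"array","items":{"type":"number"}},"jaw":{"type":"number"}}}}},"required":["steps"]}

```bash
mkdir -p pics; cat > h.py <<'E'
from plant import *
import numpy as np, cv2
from scipy.spatial.transform import Rotation as Rn
def snap(name,cam):
    f=grab_frame(cam); cv2.imwrite(f'pics/{name}.png',f['pixels']); np.savez(f'pics/{name}.npz',**f); return f
def world(f,u,v,z=None):
    R=cv2.Rodrigues(np.array(f['rvec'],float))[0]; t=np.array(f['tvec'],float).ravel()
    d=np.array([(u-f['cx'])/f['fx'],(v-f['cy'])/f['fy'],1.])
    if z is None: return R.T@(d*f['range_z'][int(round(v)),int(round(u))]-t)
    o=-R.T@t; r=R.T@d; return o+r*(z-o[2])/r[2]
def proj(f,p):
    return cv2.projectPoints(np.array(p,float).reshape(-1,1,3),np.array(f['rvec'],float),np.array(f['tvec'],float),np.array([[f['fx'],0,f['cx']],[0,f['fy'],f['cy']],[0,0,1.]]),None)[0].reshape(-1,2)
E
python3 - <<'E'
from h import *
print(state())
for c in('scene','top'):
    f=snap(c+'0',c); R=cv2.Rodrigues(np.array(f['rvec'],float))[0]; print(c,-R.T@np.array(f['tvec']).ravel(),f['fx'],R)
E
```

```text
{'time': 0.0, 'joint_pos': array([ 1.19398956e+00,  5.33892086e-02,  1.61430126e+00, -2.51511501e-05,
        1.47600351e+00, -1.18980042e-01]), 'joint_vel': array([-0.00079642, -0.00032556,  0.00144903, -0.0021026 ,  0.00147974,
        0.00049707]), 'joint_efforts': array([ 8.32165347e-05, -3.93668890e+01, -3.70181179e+01, -1.49531393e-04,
        6.68260807e-03,  1.27843037e-06]), 'tool_pos': array([0.15913436, 0.60378215, 0.2440386 ]), 'tool_rot': array([-2.45658062e-04,  1.28555331e-01,  9.91701781e-01, -1.02161786e-03]), 'contact_force': array([-0.16089873,  0.25712533, -0.34094115]), 'ft_torque': array([-0.01889632,  0.01389647,  0.0345106 ]), 'grasp_force': 0.0, 'gripper_width': 0.9975575213529723}
scene [1.41306198 0.27309486 0.9587185 ] 395.579549957792 [[-0.39836638  0.91719697  0.00734506]
 [ 0.62304812  0.27646816 -0.73169419]
 [-0.67313837 -0.28690604 -0.68159347]]
top [ 0.4432924  -0.0588833   1.38413867] 474.43685362486224 [[ 0.02345058 -0.99972426 -0.00121333]
 [-0.99622539 -0.02326701 -0.08362783]
 [ 0.08357654  0.00316987 -0.99649632]]
```

View pics/top0.png

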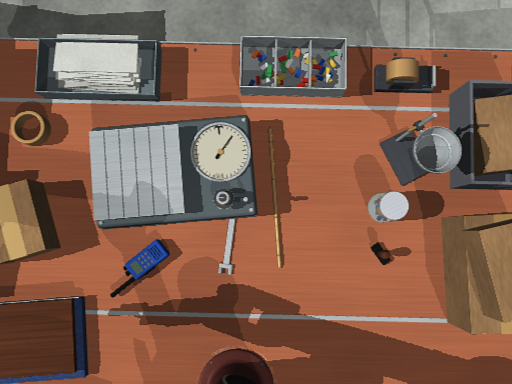

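View pics/scene0.png

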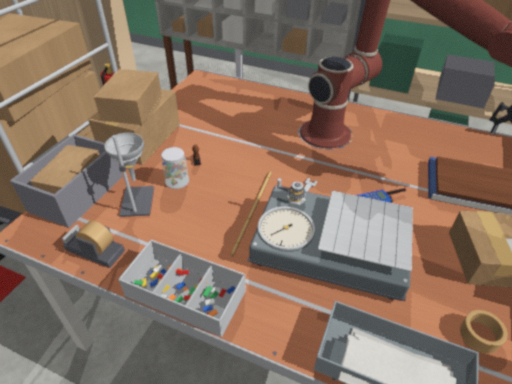

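The top view shows the dial at about (221,151), the adjuster at about (222,198), and the pin somewhere near (247,199). I'll enlarge that area and fit the scale's pose.

```bash
python3 - <<'E'
from h import *
f=dict(np.load('pics/top0.npz')); g=dict(np.load('pics/scene0.npz'))
a=cv2.resize(f['pixels'][110:225,180:265],None,fx=5,fy=5,interpolation=cv2.INTER_CUBIC)
b=cv2.resize(g['pixels'][170:255,240:330],None,fx=4.4,fy=4.4,interpolation=cv2.INTER_CUBIC)
c=np.zeros((600,800,3),np.uint8); c[:575,:425][:a.shape[0],:a.shape[1]]=a; b=b[:575,:370]; c[:b.shape[0],428:428+b.shape[1]]=b
cv2.imwrite('pics/c1.png',c)
# height map of top
v,u=np.mgrid[0:384,0:512]; R=cv2.Rodrigues(f['rvec'])[0]; 
P=(np.stack([(u-f['cx'])/f['fx'],(v-f['cy'])/f['fy'],np.ones_like(u)],-1)*f['range_z'][...,None]-f['tvec'].ravel())@R
m=(P[...,2]>.075)&(P[...,2]<.15)&(u>80)&(u<262)&(v>108)&(v<235)
n,l,s,_=cv2.connectedComponentsWithStats(m.astype(np.uint8)); k=1+s[1:,4].argmax(); q=P[l==k]
r=cv2.minAreaRect(q[:,:2].astype(np.float32)*1000); print(r,len(q))
print('deck z',np.median(P[120:180,188:192,2]), 'platform',np.median(P[140:200,110:170,2]))
np.set_printoptions(precision=0,suppress=True,linewidth=200)
print(P[185:212,210:258,2]*1000)
E
```

```text
((605.196533203125, 187.12474060058594), (280.6788330078125, 438.0354309082031), 6.252861976623535) 16040
deck z 0.09279766198580319 platform 0.13120172685108833
[[94. 94. 96. ... -7.  1.  2.]
 [90. 93. 92. ... -2.  4. -1.]
 [90. 94. 92. ...  5. -2. -3.]
 ...
 [92. 90. 92. ... 86. 32. -4.]
 [86. 96. 90. ... 90. 37. -3.]
 [97. 92. 90. ... 94. 33.  2.]]
```

View pics/c1.png

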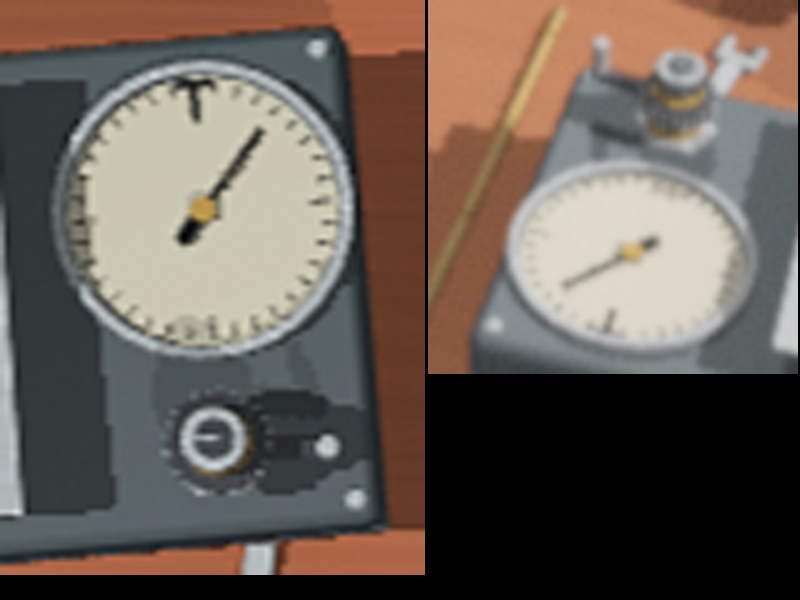

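The crop shows the knob's top at crop (212,439), the pin's top at (327,446), the hub at (203,209), the T zero mark at (194,100) and the pointer tip at (262,130). The lever points towards world -y, so slackening pushes the pin towards +x.

```bash
cat >> h.py <<'E'
def go(p,yaw):
    """tool-frame shift (cm) and rz to reach world p with tool y-axis at world angle yaw (mod pi), tool down"""
    s=state(); q=s['tool_rot']; R=Rn.from_quat([q[1],q[2],q[3],q[0]]).as_matrix()
    y=np.array([np.cos(yaw),np.sin(yaw),0]); z=np.array([0,0,-1.]); T=np.c_[np.cross(y,z),y,z]
    rv=Rn.from_matrix(R.T@T).as_rotvec()
    print('shift cm',np.round(R.T@(np.array(p)-s['tool_pos'])*100,2),'rot',np.round(rv,3),'j6',round(s['joint_pos'][5],2))
def st():
    s=state(); q=s['tool_rot']; R=Rn.from_quat([q[1],q[2],q[3],q[0]]).as_matrix()
    print('t',round(s['time'],2),'p',np.round(s['tool_pos'],4),'yaw_y',round(np.arctan2(R[1,1],R[0,1]),3),'F',np.round(s['contact_force'],2),'w',round(s['gripper_width']*85.4,1),'gf',round(s['grasp_force'],1),'j6',round(s['joint_pos'][5],2)); return s
E
python3 - <<'E'
from h import *
f=dict(np.load('pics/top0.npz'))
def c(x,y,z): return world(f,(x+.5)/5-.5+180,(y+.5)/5-.5+110,z)
K=c(212,439,.151);P=c(327,446,.1505);H=c(203,209,.1);Z=c(194,100,.0935);T=c(262,130,.098)
print('K',K,'P',P,'H',H,'dist pin',np.linalg.norm(P-K),'dist hub',np.linalg.norm(H-K))
a=lambda v:np.arctan2(v[1],v[0])
print('yaw KH',a(H-K),'HZ',a(Z-H),'ptr',a(T-H),'arm',a(P-K))
yaw=np.radians(6.25);yaw=.08
for yaw in (.07,.09,.109):
  o=np.array([.6052,.1871]);r=np.array([[np.cos(yaw),-np.sin(yaw)],[np.sin(yaw),np.cos(yaw)]]);print(yaw,o+r@[-.09,-.135],o+r@[.04,-.135])
A=a(P-K)
go([*(K[:2]+.06*np.array([np.cos(A),np.sin(A)])),.24],A+np.pi/2-np.pi)
go([*(K[:2]+.06*np.array([np.cos(A),np.sin(A)])),.24],A+np.pi/2)
E
```

```text
K [0.52930154 0.04350574 0.151     ] P [ 0.52708088 -0.01649392  0.1505    ] H [0.65885496 0.05646622 0.1       ] dist pin 0.06004282995291338 dist hub 0.1398322709490733
yaw KH 0.09970789947630815 HZ 0.11929373068395863 ptr -0.60227764600453 arm -1.6077905850452425
0.07 [0.52486269 0.04613576] [0.65454432 0.05522833]
0.09 [0.52769786 0.04455731] [0.65717171 0.05624152]
0.109 [0.53042    0.04311059] [0.65964849 0.05725255]
shift cm [-51.39 -50.6    0.5 ] rot [-1.000e-03 -2.000e-03 -1.792e+00] j6 -0.12
shift cm [-51.39 -50.6    0.5 ] rot [-2.00e-03  1.00e-03  1.35e+00] j6 -0.12
```

Call:
send_rows(steps=[{"translation": [-4.3, -4.2, 0], "delta_rot": [0, 0, 0.11], "jaw": 3.0}, {"translation": [-8.6, -8.4, 0], "delta_rot": [0, 0, 0.22], "jaw": 3.0}, {"translation": [-12.9, -12.7, 0], "delta_rot": [0, 0, 0.33], "jaw": 3.0}, {"translation": [-17.2, -16.9, 0], "delta_rot": [0, 0, 0.45], "jaw": 3.0}, {"translation": [-21.5, -21.1, 0], "delta_rot": [0, 0, 0.56], "jaw": 3.0}, {"translation": [-25.8, -25.4, 0], "delta_rot": [0, 0, 0.67], "jaw": 3.0}, {"translation": [-30, -29.6, 0], "delta_rot": [0, 0, 0.78], "jaw": 3.0}, {"translation": [-34.3, -33.8, 0], "delta_rot": [0, 0, 0.9], "jaw": 3.0}])

```text
time: 0.9
tool_pos: [0.3636, 0.2583, 0.2449]
tool_rot: [0.0, 0.549, 0.836, 0.0]
contact_force: [0.7, 0.1, 0.9]
gripper_width: 0.352
grasp_force: 0.0
```

```bash
python3 - <<'E'
from h import *
st(); go([.5271,-.0165,.20],-.037)
E
```

```text
t 0.9 p [0.3636 0.2583 0.2449] yaw_y 0.409 F [0.73 0.13 0.88] w 30.1 gf 0.0 j6 0.04
shift cm [-31.72   4.08   4.49] rot [ 0.    -0.     0.446] j6 0.04
```

Call:
send_rows(steps=[{"translation": [-4.5, 0.6, 0], "delta_rot": [0, 0, 0.06], "jaw": 3.0}, {"translation": [-9, 1.2, 0], "delta_rot": [0, 0, 0.13], "jaw": 3.0}, {"translation": [-13.5, 1.8, 0], "delta_rot": [0, 0, 0.2], "jaw": 3.0}, {"translation": [-18, 2.3, 0.5], "delta_rot": [0, 0, 0.26], "jaw": 3.0}, {"translation": [-22.5, 2.9, 1.5], "delta_rot": [0, 0, 0.33], "jaw": 3.0}, {"translation": [-27, 3.5, 2.5], "delta_rot": [0, 0, 0.4], "jaw": 3.0}, {"translation": [-30, 3.9, 3.5], "delta_rot": [0, 0, 0.44], "jaw": 3.0}, {"translation": [-31.7, 4.1, 4], "delta_rot": [0, 0, 0.446], "jaw": 3.0}])

```text
time: 1.7
tool_pos: [0.5281, -0.0157, 0.2036]
tool_rot: [-0.001, 0.72, 0.694, -0.001]
contact_force: [-0.8, 1.0, 0.5]
gripper_width: 0.355
grasp_force: 0.0
```

```bash
python3 - <<'E'
from h import *
st(); go([.5271,-.0165,.138],-.037)
E
```

```text
t 1.7 p [ 0.5281 -0.0157  0.2036] yaw_y -0.036 F [-0.76  1.04  0.48] w 30.3 gf 0.0 j6 -0.13
shift cm [-0.09 -0.08  6.56] rot [-0.003 -0.     0.001] j6 -0.13
```

Call:
send_rows(steps=[{"translation": [-0.1, -0.1, 1], "delta_rot": [0, 0, 0], "jaw": 3.0}, {"translation": [-0.1, -0.1, 2], "delta_rot": [0, 0, 0], "jaw": 3.0}, {"translation": [-0.1, -0.1, 3], "delta_rot": [0, 0, 0], "jaw": 3.0}, {"translation": [-0.1, -0.1, 4], "delta_rot": [0, 0, 0], "jaw": 3.0}, {"translation": [-0.1, -0.1, 5], "delta_rot": [0, 0, 0], "jaw": 3.0}, {"translation": [-0.1, -0.1, 6], "delta_rot": [0, 0, 0], "jaw": 3.0}, {"translation": [-0.1, -0.1, 6.5], "delta_rot": [0, 0, 0], "jaw": 3.0}, {"translation": [-0.1, -0.1, 6.5], "delta_rot": [0, 0, 0], "jaw": 3.0}])

```text
time: 2.5
tool_pos: [0.5264, -0.0144, 0.1391]
tool_rot: [-0.001, 0.719, 0.695, -0.001]
contact_force: [-0.4, 0.3, 0.4]
gripper_width: 0.353
grasp_force: 0.0
```

```bash
python3 - <<'E'
from h import *
st()
f=snap('s1','scene')
cv2.imwrite('pics/c2.png',cv2.resize(f['pixels'][140:260,230:370],None,fx=5,fy=5,interpolation=cv2.INTER_CUBIC))
K=np.array([.5295,.0435]);A0=-1.608
# tool centre leads the pin: gap 9 mm = .15 rad. lever turned +.65 -> tool angle A0+.65+.15
for d in (.2,.4,.6,.75,.8):
    a=A0+d; go([*(K+.06*np.array([np.cos(a),np.sin(a)])),.138],-.037+d)
E
```

```text
t 2.5 p [ 0.5264 -0.0144  0.1391] yaw_y -0.033 F [-0.43  0.28  0.43] w 30.1 gf 0.0 j6 -0.14
shift cm [-0.07  1.24  0.19] rot [-0.001 -0.    -0.196] j6 -0.14
shift cm [0.27 2.38 0.19] rot [-0.001 -0.    -0.396] j6 -0.14
shift cm [0.84 3.44 0.19] rot [-0.001 -0.    -0.596] j6 -0.14
shift cm [1.4  4.14 0.19] rot [-0.001 -0.    -0.746] j6 -0.14
shift cm [1.61 4.36 0.19] rot [-0.001 -0.    -0.796] j6 -0.14
```

View pics/c2.png

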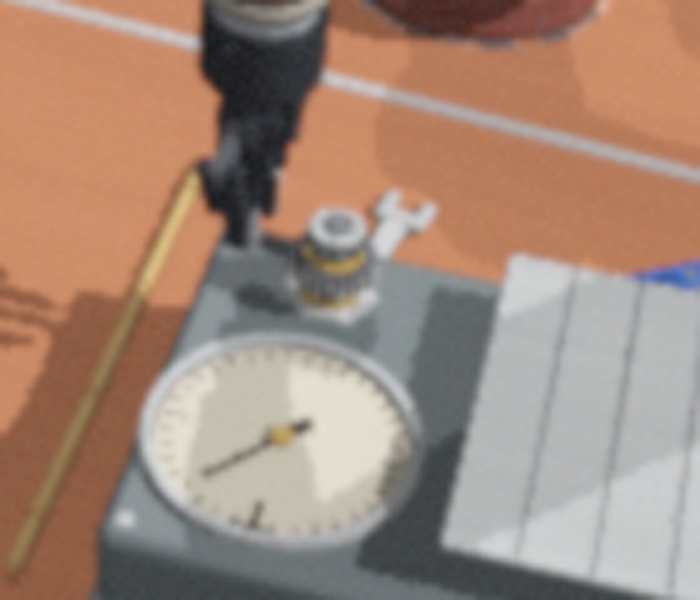

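The crop shows the fingers straddling the pin at about (240,220), clear of the knob at (335,250). I'll push the lever along its arc.

Call:
send_rows(steps=[{"translation": [-0.1, 0.65, 0], "delta_rot": [0, 0, -0.1], "jaw": 3.0}, {"translation": [-0.07, 1.24, 0], "delta_rot": [0, 0, -0.2], "jaw": 3.0}, {"translation": [0.08, 1.8, 0], "delta_rot": [0, 0, -0.3], "jaw": 3.0}, {"translation": [0.27, 2.38, 0], "delta_rot": [0, 0, -0.4], "jaw": 3.0}, {"translation": [0.53, 2.92, 0], "delta_rot": [0, 0, -0.5], "jaw": 3.0}, {"translation": [0.84, 3.44, 0], "delta_rot": [0, 0, -0.6], "jaw": 3.0}, {"translation": [1.2, 3.9, 0], "delta_rot": [0, 0, -0.7], "jaw": 3.0}, {"translation": [1.4, 4.14, 0], "delta_rot": [0, 0, -0.75], "jaw": 3.0}])

```text
time: 3.35
tool_pos: [0.5691, -0.0019, 0.1408]
tool_rot: [-0.0, 0.413, 0.911, -0.0]
contact_force: [-1.6, 0.2, -0.3]
gripper_width: 0.35
grasp_force: 0.7
```

```bash
python3 - <<'E'
from h import *
s=st(); K=np.array([.5295,.0435]); v=s['tool_pos'][:2]-K; print('r',np.hypot(*v),'d',np.arctan2(v[1],v[0])+1.608)
a=-1.608+.65; go([*(K+.06*np.array([np.cos(a),np.sin(a)])),.138],-.037+.65)
E
```

```text
t 3.35 p [ 0.5691 -0.0019  0.1408] yaw_y 0.72 F [-1.6   0.17 -0.27] w 29.9 gf 0.7 j6 -0.85
r 0.06027894366669727 d 0.7547813822183138
shift cm [ 0.06 -0.63  0.28] rot [-0.    -0.     0.107] j6 -0.85
```

Call:
send_rows(steps=[{"translation": [0, -0.6, 0], "delta_rot": [0, 0, 0], "jaw": 3.0}, {"translation": [0, -0.6, -0.5], "delta_rot": [0, 0, 0], "jaw": 3.0}, {"translation": [0, -0.6, -2.0], "delta_rot": [0, 0, 0], "jaw": 3.0}, {"translation": [0, -0.6, -4.0], "delta_rot": [0, 0, 0], "jaw": 3.0}, {"translation": [0, -0.6, -5.5], "delta_rot": [0, 0, 0], "jaw": 4.0}, {"translation": [0, -0.6, -6.0], "delta_rot": [0, 0, 0], "jaw": 5.0}, {"translation": [0, -0.6, -6.0], "delta_rot": [0, 0, 0], "jaw": 5.0}, {"translation": [0, -0.6, -6.0], "delta_rot": [0, 0, 0], "jaw": 5.0}])

```text
time: 4.15
tool_pos: [0.564, -0.0059, 0.1998]
tool_rot: [-0.0, 0.414, 0.91, -0.0]
contact_force: [0.4, 0.1, 0.0]
gripper_width: 0.59
grasp_force: 0.0
```

```bash
python3 - <<'E'
from h import *
st(); go([.5295,.0435,.20],.75); go([.5295,.0435,.144],.75)
E
```

```text
t 4.15 p [ 0.564  -0.0059  0.1998] yaw_y 0.717 F [0.4  0.1  0.05] w 50.4 gf 0.0 j6 -0.86
shift cm [ 5.99  0.64 -0.01] rot [-0.    -0.001 -0.033] j6 -0.86
shift cm [5.99 0.64 5.59] rot [-0.    -0.001 -0.033] j6 -0.86
```

Call:
send_rows(steps=[{"translation": [3, 0.3, 0], "delta_rot": [0, 0, 0], "jaw": 5.0}, {"translation": [6, 0.64, 0], "delta_rot": [0, 0, 0], "jaw": 5.0}, {"translation": [6, 0.64, 0], "delta_rot": [0, 0, 0], "jaw": 5.0}, {"translation": [6, 0.64, 1.5], "delta_rot": [0, 0, 0], "jaw": 5.0}, {"translation": [6, 0.64, 3.0], "delta_rot": [0, 0, 0], "jaw": 5.0}, {"translation": [6, 0.64, 4.5], "delta_rot": [0, 0, 0], "jaw": 5.0}, {"translation": [6, 0.64, 5.5], "delta_rot": [0, 0, 0], "jaw": 5.0}, {"translation": [6, 0.64, 5.5], "delta_rot": [0, 0, 0], "jaw": 5.0}])

```text
time: 4.95
tool_pos: [0.5282, 0.0432, 0.1421]
tool_rot: [-0.002, 0.414, 0.91, -0.001]
contact_force: [-0.3, -0.0, 0.0]
gripper_width: 0.584
grasp_force: 0.0
```

```bash
python3 - <<'E'
from h import *
st(); go([.5295,.0435,.144],.72)
E
```

```text
t 4.95 p [0.5282 0.0432 0.1421] yaw_y 0.716 F [-0.34 -0.05  0.02] w 49.9 gf 0.0 j6 -0.78
shift cm [-0.06  0.12 -0.19] rot [-0.004 -0.004 -0.004] j6 -0.78
```

Call:
send_rows(steps=[{"translation": [0, 0.1, -0.25], "delta_rot": [0, 0, 0], "jaw": 4.5}, {"translation": [0, 0.1, -0.25], "delta_rot": [0, 0, 0], "jaw": 3.8}, {"translation": [0, 0.1, -0.25], "delta_rot": [0, 0, 0], "jaw": 3.4}, {"translation": [0, 0.1, -0.25], "delta_rot": [0, 0, 0], "jaw": 3.2}, {"translation": [0, 0.1, -0.25], "delta_rot": [0, 0, 0], "jaw": 3.0}, {"translation": [0, 0.1, -0.25], "delta_rot": [0, 0, 0], "jaw": 2.5}, {"translation": [0, 0.1, -0.25], "delta_rot": [0, 0, 0], "jaw": 2.5}, {"translation": [0, 0.1, -0.25], "delta_rot": [0, 0, 0], "jaw": 2.5}])

```text
time: 5.75
tool_pos: [0.5283, 0.0417, 0.1492]
tool_rot: [-0.002, 0.414, 0.91, -0.004]
contact_force: [-13.6, -8.1, 8.3]
gripper_width: 0.372
grasp_force: 58.7
```

```bash
python3 - <<'E'
from h import *
s=st(); print(s['ft_torque'])
E
```

```text
t 5.75 p [0.5283 0.0417 0.1492] yaw_y 0.717 F [-13.59  -8.11   8.3 ] w 31.8 gf 58.7 j6 -0.77
[-1.52658858  2.33479995  0.01992957]
```

Call:
send_rows(steps=[{"translation": [0, 0, 0], "delta_rot": [0, 0, 0], "jaw": 4.5}, {"translation": [0, 0, 0], "delta_rot": [0, 0, 0], "jaw": 4.5}, {"translation": [0, -0.25, -0.45], "delta_rot": [0, 0, 0], "jaw": 4.5}, {"translation": [0, -0.25, -0.45], "delta_rot": [0, 0, 0], "jaw": 4.2}, {"translation": [0, -0.25, -0.45], "delta_rot": [0, 0, 0], "jaw": 3.6}, {"translation": [0, -0.25, -0.45], "delta_rot": [0, 0, 0], "jaw": 3.3}, {"translation": [0, -0.25, -0.45], "delta_rot": [0, 0, 0], "jaw": 2.5}, {"translation": [0, -0.25, -0.45], "delta_rot": [0, 0, 0], "jaw": 2.5}])

```text
time: 6.55
tool_pos: [0.5281, 0.0416, 0.1534]
tool_rot: [-0.0, 0.414, 0.91, -0.002]
contact_force: [-6.3, -4.9, 6.6]
gripper_width: 0.368
grasp_force: 58.8
```

```bash
python3 - <<'E'
from h import *
s=st(); print(s['ft_torque'])
E
```

```text
t 6.55 p [0.5281 0.0416 0.1534] yaw_y 0.717 F [-6.34 -4.9   6.6 ] w 31.4 gf 58.8 j6 -0.78
[-0.67528793  1.07977745  0.04437997]
```

Call:
send_rows(steps=[{"translation": [0, -0.15, -0.2], "delta_rot": [0, 0, 0.05], "jaw": 2.5}, {"translation": [0, -0.15, -0.2], "delta_rot": [0, 0, 0.2], "jaw": 2.5}, {"translation": [0, -0.15, -0.2], "delta_rot": [0, 0, 0.35], "jaw": 2.5}, {"translation": [0, -0.15, -0.2], "delta_rot": [0, 0, 0.5], "jaw": 2.5}, {"translation": [0, -0.15, -0.2], "delta_rot": [0, 0, 0.65], "jaw": 2.5}, {"translation": [0, -0.15, -0.2], "delta_rot": [0, 0, 0.8], "jaw": 2.5}, {"translation": [0, -0.15, -0.2], "delta_rot": [0, 0, 0.9], "jaw": 2.5}, {"translation": [0, -0.15, -0.2], "delta_rot": [0, 0, 1.0], "jaw": 2.5}])

```text
time: 7.35
tool_pos: [0.5273, 0.0414, 0.1535]
tool_rot: [-0.0, 0.801, 0.599, -0.0]
contact_force: [0.8, -1.8, -2.3]
gripper_width: 0.365
grasp_force: 61.5
```

```bash
cat >> h.py <<'E'
def look(n):
    f=snap('t'+n,'top'); g=snap('s'+n,'scene')
    a=cv2.resize(f['pixels'][115:220,180:260],None,fx=5,fy=5,interpolation=cv2.INTER_CUBIC)
    b=cv2.resize(g['pixels'][160:265,245:325],None,fx=5,fy=5,interpolation=cv2.INTER_CUBIC)
    cv2.imwrite(f'pics/L{n}.png',np.hstack([a,b]))
def L(n,x,y,z):
    """world point on plane z for pixel (x,y) of the look picture"""
    l=x<400; f=dict(np.load(f"pics/{'t' if l else 's'}{n}.npz")); o=(180,115) if l else (245-80,160)
    return world(f,(x+.5)/5-.5+o[0],(y+.5)/5-.5+o[1],z)
E
python3 - <<'E'
from h import *
s=st(); print(s['ft_torque']); look('A')
E
```

```text
t 7.35 p [0.5273 0.0414 0.1535] yaw_y -0.287 F [ 0.76 -1.84 -2.3 ] w 31.2 gf 61.5 j6 0.22
[-0.13717178 -0.02957856  0.12717418]
```

View pics/LA.png

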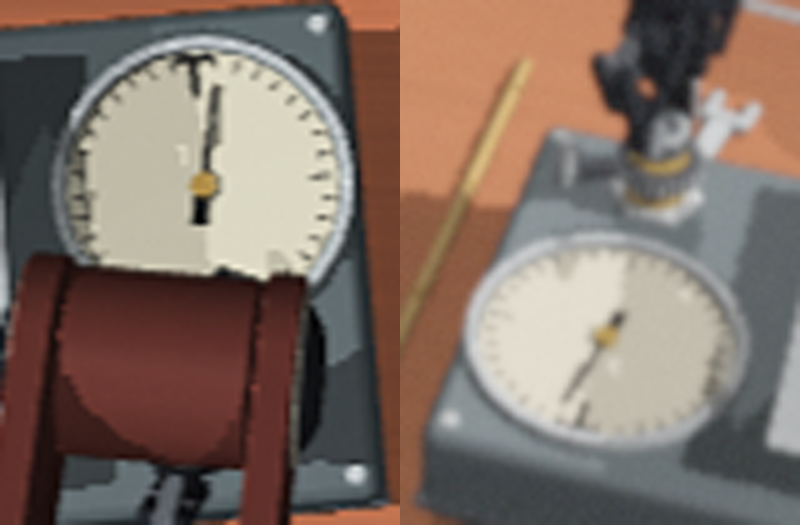

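The pointer is now at tip (217,88) with its hub at (203,184), about 13° above the T mark. It moves the right way, at half the rate. I'll measure it precisely by script.

```bash
cat >> h.py <<'E'
def dial(n,cam='t',zero=None):
    """pointer angle and T-mark angle from a rectified dial"""
    f=dict(np.load(f'pics/{n}.npz')); H=np.array([.6590,.0567]); S=4. # px/mm
    g=(np.arange(640)-320)/S/1000; X,Y=np.meshgrid(g,g,indexing='ij')
    p=proj(f,np.stack([X+H[0],Y+H[1],np.full_like(X,.097)],-1).reshape(-1,3)).astype(np.float32).reshape(640,640,2)
    im=cv2.remap(f['pixels'],p[...,0],p[...,1],cv2.INTER_CUBIC); gr=im.max(2).astype(float)
    r=np.hypot(X,Y)*1000; th=np.arctan2(Y,X)
    sh=cv2.GaussianBlur(gr,(0,0),40)
    dark=(gr<95)
    out=[]
    for lo,hi in((14,44),(52,64)):
        m=dark&(r>lo)&(r<hi)&(abs(th)<.95)
        out.append((round(float(np.mean(th[m])),3),int(m.sum())))
    m=dark&(r>12)&(r<44)&((abs(th)<.95)|((r<26)&(abs(th)>2.3))); q=np.c_[X[m],Y[m]]
    w=np.linalg.svd(q-q.mean(0))[2][0] if len(q)<4000 else np.linalg.eigh(np.cov(q.T))[1][:,-1]
    w*=np.sign(w[0]); out.append(('line',round(float(np.arctan2(w[1],w[0])),3)))
    cv2.imwrite(f'pics/rect_{n}.png',im); print(n,out)
E
python3 - <<'E'
from h import *
for n in('top0','tA','scene0','sA'): dial(n)
E
```

```text
top0 [(-0.603, 1845), (0.013, 804), ('line', -0.577)]
tA [(-0.098, 1044), (0.084, 785), ('line', -0.091)]
scene0 [(nan, 0), (nan, 0), ('line', 0.0)]
sA [(nan, 0), (nan, 0), ('line', 0.004)]
  return _methods._mean(a, axis=axis, dtype=dtype,
  ret = ret.dtype.type(ret / rcount)
h.py:45: RuntimeWarning: Mean of empty slice.
  w=np.linalg.svd(q-q.mean(0))[2][0] if len(q)<4000 else np.linalg.eigh(np.cov(q.T))[1][:,-1]
  ret = um.true_divide(
```

Call:
send_rows(steps=[{"translation": [0, 0, 0], "delta_rot": [0, 0, 0.1], "jaw": 2.5}, {"translation": [0, 0, 0], "delta_rot": [0, 0, 0.2], "jaw": 2.5}, {"translation": [0, 0, 0], "delta_rot": [0, 0, 0.3], "jaw": 2.5}, {"translation": [0, 0, 0], "delta_rot": [0, 0, 0.38], "jaw": 2.5}, {"translation": [0, 0, 0], "delta_rot": [0, 0, 0.42], "jaw": 2.5}, {"translation": [0, 0, 0], "delta_rot": [0, 0, 0.42], "jaw": 2.5}, {"translation": [0, 0, 0], "delta_rot": [0, 0, 0.42], "jaw": 2.5}, {"translation": [0, 0, 0], "delta_rot": [0, 0, 0.42], "jaw": 2.5}])

```text
time: 8.25
tool_pos: [0.527, 0.0416, 0.1535]
tool_rot: [-0.0, 0.907, 0.421, -0.001]
contact_force: [0.8, -1.2, -5.2]
gripper_width: 0.366
grasp_force: 61.3
```

```bash
python3 - <<'E'
from h import *
s=st(); look('B'); dial('tB')
E
```

```text
t 8.25 p [0.527  0.0416 0.1535] yaw_y -0.702 F [ 0.77 -1.21 -5.18] w 31.3 gf 61.3 j6 0.64
tB [(0.102, 1692), (0.103, 868), ('line', 0.124)]
```

View pics/LB.png

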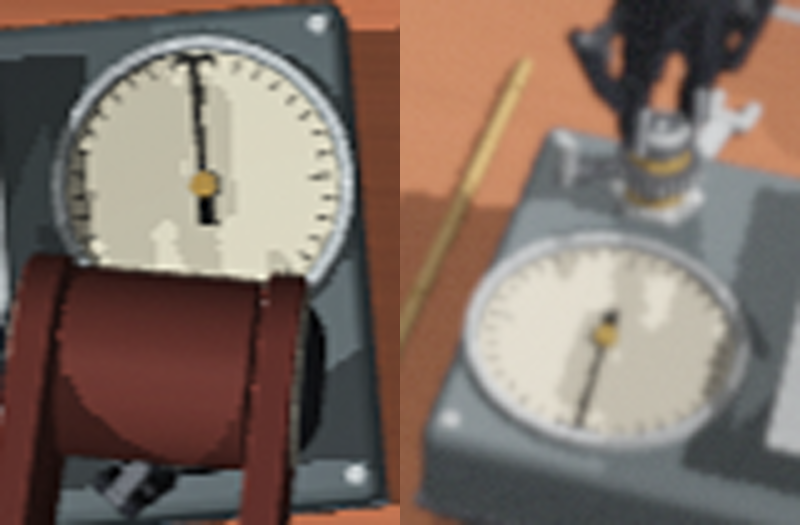

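The pointer lies on the T in both views: line from (203,184) to (195,60), measured 0.10 to 0.12 rad against a zero direction of about 0.11. I'll release and lift.

Call:
send_rows(steps=[{"translation": [0, 0, 0], "delta_rot": [0, 0, 0], "jaw": 3.6}, {"translation": [0, 0, 0], "delta_rot": [0, 0, 0], "jaw": 4.6}, {"translation": [0, 0, 0], "delta_rot": [0, 0, 0], "jaw": 5.0}, {"translation": [0, 0, 0], "delta_rot": [0, 0, 0], "jaw": 5.0}, {"translation": [0, 0, -1], "delta_rot": [0, 0, 0], "jaw": 5.0}, {"translation": [0, 0, -2.5], "delta_rot": [0, 0, 0], "jaw": 5.0}, {"translation": [0, 0, -4.5], "delta_rot": [0, 0, 0], "jaw": 5.0}, {"translation": [0, 0, -5], "delta_rot": [0, 0, 0], "jaw": 5.0}])

```text
time: 9.15
tool_pos: [0.5294, 0.0414, 0.2086]
tool_rot: [0.002, 0.907, 0.42, 0.003]
contact_force: [-0.0, 0.6, -0.3]
gripper_width: 0.582
grasp_force: 0.0
```

```bash
python3 - <<'E'
from h import *
s=st(); snap('tC','top'); dial('tC'); go([.5609,-.0079,.20],.596)
E
```

```text
t 9.15 p [0.5294 0.0414 0.2086] yaw_y -0.703 F [-0.04  0.56 -0.28] w 49.7 gf 0.0 j6 0.64
tC [(0.116, 1384), (0.102, 877), ('line', 0.126)]
shift cm [-1.72  5.6   0.85] rot [ 0.007  0.    -1.299] j6 0.64
```

Call:
send_rows(steps=[{"translation": [-0.4, 1.4, 0], "delta_rot": [0, 0, -0.15], "jaw": 4.0}, {"translation": [-0.8, 2.8, 0], "delta_rot": [0, 0, -0.3], "jaw": 3.5}, {"translation": [-1.2, 4.2, 0], "delta_rot": [0, 0, -0.45], "jaw": 3.0}, {"translation": [-1.7, 5.6, 0], "delta_rot": [0, 0, -0.6], "jaw": 3.0}, {"translation": [-1.7, 5.6, 0], "delta_rot": [0, 0, -0.75], "jaw": 3.0}, {"translation": [-1.7, 5.6, 0], "delta_rot": [0, 0, -0.9], "jaw": 3.0}, {"translation": [-1.7, 5.6, 0.2], "delta_rot": [0, 0, -1.05], "jaw": 3.0}, {"translation": [-1.7, 5.6, 0.4], "delta_rot": [0, 0, -1.2], "jaw": 3.0}])

```text
time: 10.0
tool_pos: [0.5591, -0.0077, 0.1999]
tool_rot: [-0.0, 0.509, 0.861, -0.0]
contact_force: [0.2, -0.9, 0.1]
gripper_width: 0.35
grasp_force: 0.0
```

```bash
python3 - <<'E'
from h import *
s=st(); go([.5609,-.0079,.139],.596)
E
```

```text
t 10.0 p [ 0.5591 -0.0077  0.1999] yaw_y 0.503 F [ 0.17 -0.87  0.13] w 29.9 gf 0.0 j6 -0.65
shift cm [-0.11  0.15  6.09] rot [-0.    -0.    -0.093] j6 -0.65
```

Call:
send_rows(steps=[{"translation": [-0.1, 0.15, 0.5], "delta_rot": [0, 0, -0.09], "jaw": 3.0}, {"translation": [-0.1, 0.15, 1], "delta_rot": [0, 0, -0.09], "jaw": 3.0}, {"translation": [-0.1, 0.15, 2], "delta_rot": [0, 0, -0.09], "jaw": 3.0}, {"translation": [-0.1, 0.15, 3], "delta_rot": [0, 0, -0.09], "jaw": 3.0}, {"translation": [-0.1, 0.15, 4], "delta_rot": [0, 0, -0.09], "jaw": 3.0}, {"translation": [-0.1, 0.15, 5], "delta_rot": [0, 0, -0.09], "jaw": 3.0}, {"translation": [-0.1, 0.15, 6], "delta_rot": [0, 0, -0.09], "jaw": 3.0}, {"translation": [-0.1, 0.15, 6], "delta_rot": [0, 0, -0.09], "jaw": 3.0}])

```text
time: 10.8
tool_pos: [0.5598, -0.0076, 0.138]
tool_rot: [-0.002, 0.472, 0.881, -0.001]
contact_force: [-0.3, -0.7, 0.9]
gripper_width: 0.351
grasp_force: 0.0
```

```bash
cat >> h.py <<'E'
K=np.array([.5272,.0417])
def arc(angs):
    """rows to put the tool at arm angles about the axis"""
    s=st(); v=s['tool_pos'][:2]-K; a=np.arctan2(v[1],v[0]); F=s['contact_force']; t=np.array([-np.sin(a),np.cos(a)])
    print('ang',round(a,3),'r',round(np.hypot(*v),4),'Ftan',round(F[:2]@t,2),'Frad',round(F[:2]@v/np.hypot(*v),2))
    for b in angs: print(b,end=' '); go([*(K+.06*np.array([np.cos(b),np.sin(b)])),.139],b+np.pi/2)
E
python3 - <<'E'
from h import *
arc([-1.1,-1.2,-1.3,-1.4,-1.5,-1.6,-1.7])
E
```

```text
t 10.8 p [ 0.5598 -0.0076  0.138 ] yaw_y 0.587 F [-0.25 -0.66  0.9 ] w 29.9 gf 0.0 j6 -0.73
ang -0.987 r 0.0591 Ftan -0.57 Frad 0.41
-1.1 shift cm [-0.05 -0.67 -0.1 ] rot [-0.003 -0.002  0.116] j6 -0.73
-1.2 shift cm [ 0.05 -1.27 -0.1 ] rot [-0.003 -0.002  0.216] j6 -0.73
-1.3 shift cm [ 0.21 -1.85 -0.1 ] rot [-0.003 -0.002  0.316] j6 -0.73
-1.4 shift cm [ 0.42 -2.41 -0.1 ] rot [-0.003 -0.002  0.416] j6 -0.73
-1.5 shift cm [ 0.69 -2.94 -0.09] rot [-0.003 -0.002  0.516] j6 -0.73
-1.6 shift cm [ 1.01 -3.45 -0.09] rot [-0.003 -0.002  0.616] j6 -0.73
-1.7 shift cm [ 1.39 -3.92 -0.09] rot [-0.004 -0.001  0.716] j6 -0.73
```

Call:
send_rows(steps=[{"translation": [-0.05, -0.67, -0.1], "delta_rot": [0, 0, 0.12], "jaw": 3.0}, {"translation": [0.05, -1.27, -0.1], "delta_rot": [0, 0, 0.22], "jaw": 3.0}, {"translation": [0.21, -1.85, -0.1], "delta_rot": [0, 0, 0.32], "jaw": 3.0}, {"translation": [0.42, -2.4, -0.1], "delta_rot": [0, 0, 0.42], "jaw": 3.0}, {"translation": [0.69, -2.94, -0.1], "delta_rot": [0, 0, 0.52], "jaw": 3.0}, {"translation": [1.0, -3.45, -0.1], "delta_rot": [0, 0, 0.62], "jaw": 3.0}, {"translation": [1.4, -3.9, -0.1], "delta_rot": [0, 0, 0.72], "jaw": 3.0}, {"translation": [1.4, -3.9, -0.1], "delta_rot": [0, 0, 0.72], "jaw": 3.0}])

```text
time: 11.6
tool_pos: [0.5207, -0.0178, 0.1416]
tool_rot: [0.0, 0.753, 0.659, 0.0]
contact_force: [0.4, 0.8, -0.7]
gripper_width: 0.349
grasp_force: 0.0
```

```bash
python3 - <<'E'
from h import *
snap('tD','top'); dial('tD')
arc([-1.75,-1.8,-1.85,-1.9,-1.95,-2])
E
```

```text
tD [(0.103, 1715), (0.102, 881), ('line', 0.127)]
t 11.65 p [ 0.5209 -0.0177  0.1417] yaw_y -0.131 F [-0.26  0.69 -0.85] w 29.9 gf 0.0 j6 -0.05
ang -1.676 r 0.0598 Ftan -0.33 Frad -0.66
-1.75 shift cm [-0.02 -0.44  0.27] rot [ 0.001 -0.     0.048] j6 -0.05
-1.8 shift cm [ 0.01 -0.74  0.27] rot [ 0.001 -0.     0.098] j6 -0.05
-1.85 shift cm [ 0.04 -1.04  0.27] rot [ 0.001 -0.     0.148] j6 -0.05
-1.9 shift cm [ 0.09 -1.33  0.27] rot [ 0.001 -0.     0.198] j6 -0.05
-1.95 shift cm [ 0.16 -1.63  0.27] rot [ 0.001 -0.     0.248] j6 -0.05
-2 shift cm [ 0.24 -1.91  0.27] rot [ 0.001 -0.     0.298] j6 -0.05
```

```bash
python3 - <<'E'
from h import *
look('E')
E
```

```text
(no output)
```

View pics/LE.png

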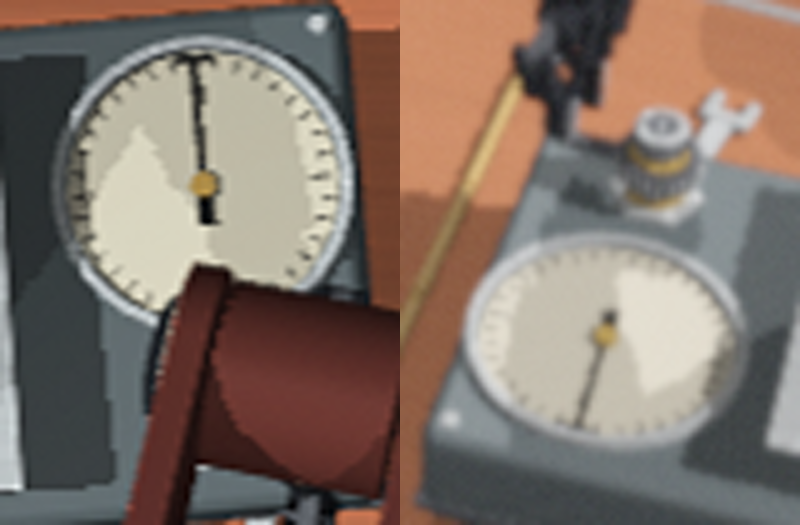

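The pin has moved with the fingers, to about right-image (565,130), and the pointer is unchanged. I'll keep tightening in small arcs.

Call:
send_rows(steps=[{"translation": [0, -0.2, 0.1], "delta_rot": [0, 0, 0.02], "jaw": 3.0}, {"translation": [-0.02, -0.44, 0.15], "delta_rot": [0, 0, 0.05], "jaw": 3.0}, {"translation": [0, -0.6, 0.2], "delta_rot": [0, 0, 0.08], "jaw": 3.0}, {"translation": [0.01, -0.74, 0.2], "delta_rot": [0, 0, 0.1], "jaw": 3.0}, {"translation": [0.03, -0.9, 0.2], "delta_rot": [0, 0, 0.12], "jaw": 3.0}, {"translation": [0.04, -1.04, 0.2], "delta_rot": [0, 0, 0.15], "jaw": 3.0}, {"translation": [0.04, -1.04, 0.2], "delta_rot": [0, 0, 0.15], "jaw": 3.0}, {"translation": [0.04, -1.04, 0.2], "delta_rot": [0, 0, 0.15], "jaw": 3.0}])

```text
time: 12.55
tool_pos: [0.5113, -0.0162, 0.1401]
tool_rot: [0.001, 0.8, 0.6, 0.001]
contact_force: [5.2, -1.4, 4.0]
gripper_width: 0.352
grasp_force: 2.3
```

```bash
python3 - <<'E'
from h import *
arc([-1.9,-1.95,-2,-2.05,-2.1,-2.15,-2.2]); print(state()['ft_torque'])
E
```

```text
t 12.55 p [ 0.5113 -0.0162  0.1401] yaw_y -0.283 F [ 5.25 -1.37  3.98] w 30.0 gf 2.3 j6 0.11
ang -1.839 r 0.0601 Ftan 5.42 Frad -0.07
-1.9 shift cm [ 0.01 -0.37  0.11] rot [ 0.002 -0.     0.046] j6 0.11
-1.95 shift cm [ 0.03 -0.66  0.11] rot [ 0.002 -0.     0.096] j6 0.11
-2 shift cm [ 0.07 -0.96  0.11] rot [ 0.002 -0.     0.146] j6 0.11
-2.05 shift cm [ 0.12 -1.26  0.11] rot [ 0.002 -0.     0.196] j6 0.11
-2.1 shift cm [ 0.19 -1.55  0.11] rot [ 0.002 -0.     0.246] j6 0.11
-2.15 shift cm [ 0.27 -1.84  0.1 ] rot [ 0.002 -0.     0.296] j6 0.11
-2.2 shift cm [ 0.36 -2.12  0.1 ] rot [ 0.002 -0.     0.346] j6 0.11
[-0.25338975 -0.75539743 -0.06824762]
```

Call:
send_rows(steps=[{"translation": [0, -0.1, -0.1], "delta_rot": [0, 0, 0.01], "jaw": 3.0}, {"translation": [0.01, -0.2, -0.1], "delta_rot": [0, 0, 0.03], "jaw": 3.0}, {"translation": [0.01, -0.3, -0.1], "delta_rot": [0, 0, 0.04], "jaw": 3.0}, {"translation": [0.01, -0.4, -0.1], "delta_rot": [0, 0, 0.05], "jaw": 3.0}, {"translation": [0.02, -0.5, -0.1], "delta_rot": [0, 0, 0.07], "jaw": 3.0}, {"translation": [0.02, -0.5, -0.1], "delta_rot": [0, 0, 0.07], "jaw": 3.0}, {"translation": [0.02, -0.5, -0.1], "delta_rot": [0, 0, 0.07], "jaw": 3.0}, {"translation": [0.02, -0.5, -0.1], "delta_rot": [0, 0, 0.07], "jaw": 3.0}])

```text
time: 13.35
tool_pos: [0.5062, -0.0148, 0.1403]
tool_rot: [0.001, 0.82, 0.572, 0.0]
contact_force: [5.9, -1.7, 1.3]
gripper_width: 0.348
grasp_force: 3.1
```

```bash
python3 - <<'E'
from h import *
arc([-1.95,-2,-2.05,-2.1,-2.15]); print(state()['ft_torque']); snap('tF','top'); dial('tF')
E
```

```text
t 13.35 p [ 0.5062 -0.0148  0.1403] yaw_y -0.353 F [ 5.86 -1.68  1.29] w 29.7 gf 3.1 j6 0.18
ang -1.926 r 0.0603 Ftan 6.08 Frad -0.47
-1.95 shift cm [ 0.03 -0.14  0.13] rot [0.001 0.    0.026] j6 0.18
-2 shift cm [ 0.05 -0.44  0.12] rot [0.001 0.    0.076] j6 0.18
-2.05 shift cm [ 0.08 -0.74  0.12] rot [0.002 0.    0.126] j6 0.18
-2.1 shift cm [ 0.12 -1.04  0.12] rot [0.002 0.    0.176] j6 0.18
-2.15 shift cm [ 0.18 -1.33  0.12] rot [0.002 0.    0.226] j6 0.18
[-0.40498639 -0.95819985 -0.01267217]
tF [(0.112, 1722), (0.111, 865), ('line', 0.141)]
```

Call:
send_rows(steps=[{"translation": [0.01, -0.1, 0], "delta_rot": [0, 0, 0.02], "jaw": 3.0}, {"translation": [0.02, -0.2, 0], "delta_rot": [0, 0, 0.03], "jaw": 3.0}, {"translation": [0.03, -0.3, 0], "delta_rot": [0, 0, 0.05], "jaw": 3.0}, {"translation": [0.04, -0.4, 0], "delta_rot": [0, 0, 0.07], "jaw": 3.0}, {"translation": [0.05, -0.5, 0], "delta_rot": [0, 0, 0.09], "jaw": 3.0}, {"translation": [0.06, -0.6, 0], "delta_rot": [0, 0, 0.1], "jaw": 3.0}, {"translation": [0.06, -0.6, 0], "delta_rot": [0, 0, 0.1], "jaw": 3.0}, {"translation": [0.06, -0.6, 0], "delta_rot": [0, 0, 0.1], "jaw": 3.0}])

```text
time: 14.2
tool_pos: [0.5012, -0.0125, 0.1403]
tool_rot: [0.001, 0.848, 0.53, 0.001]
contact_force: [8.0, -3.3, -0.0]
gripper_width: 0.352
grasp_force: 4.2
```

```bash
python3 - <<'E'
from h import *
arc([-2.05,-2.1,-2.15]); print(state()['ft_torque']); snap('tG','top'); dial('tG'); arc([])
E
```

```text
t 14.2 p [ 0.5012 -0.0125  0.1403] yaw_y -0.453 F [ 7.97 -3.34 -0.04] w 30.0 gf 4.2 j6 0.28
ang -2.017 r 0.0601 Ftan 8.63 Frad -0.42
-2.05 shift cm [ 0.01 -0.2   0.13] rot [0.003 0.    0.026] j6 0.28
-2.1 shift cm [ 0.03 -0.5   0.13] rot [0.003 0.    0.076] j6 0.28
-2.15 shift cm [ 0.06 -0.79  0.13] rot [0.003 0.    0.126] j6 0.28
[-0.59970675 -1.16171999  0.03718871]
tG [(0.122, 1691), (0.112, 850), ('line', 0.148)]
t 14.25 p [ 0.5013 -0.0125  0.1403] yaw_y -0.453 F [ 8.02 -3.79 -0.05] w 30.2 gf 4.2 j6 0.28
ang -2.017 r 0.0601 Ftan 8.87 Frad -0.04
```

Call:
send_rows(steps=[{"translation": [0, -0.1, 0], "delta_rot": [0, 0, 0.01], "jaw": 3.0}, {"translation": [0, -0.2, 0], "delta_rot": [0, 0, 0.03], "jaw": 3.0}, {"translation": [0.01, -0.3, 0], "delta_rot": [0, 0, 0.04], "jaw": 3.0}, {"translation": [0.01, -0.3, 0], "delta_rot": [0, 0, 0.04], "jaw": 3.0}, {"translation": [0.01, -0.3, 0], "delta_rot": [0, 0, 0.04], "jaw": 3.0}, {"translation": [0.01, -0.3, 0], "delta_rot": [0, 0, 0.04], "jaw": 3.0}, {"translation": [0.01, -0.3, 0], "delta_rot": [0, 0, 0.04], "jaw": 3.0}, {"translation": [0.01, -0.3, 0], "delta_rot": [0, 0, 0.04], "jaw": 3.0}])

```text
time: 15.05
tool_pos: [0.499, -0.0114, 0.1403]
tool_rot: [0.002, 0.858, 0.513, 0.001]
contact_force: [9.5, -4.0, -0.4]
gripper_width: 0.35
grasp_force: 5.1
```

```bash
python3 - <<'E'
from h import *
for i in range(4): arc([]); snap('tH','top')
dial('tH')
E
```

```text
t 15.05 p [ 0.499  -0.0114  0.1403] yaw_y -0.493 F [ 9.54 -4.   -0.45] w 29.9 gf 5.1 j6 0.32
ang -2.06 r 0.0601 Ftan 10.3 Frad -0.94
t 15.1 p [ 0.499  -0.0114  0.1404] yaw_y -0.493 F [ 8.66 -4.39 -0.95] w 30.5 gf 5.1 j6 0.32
ang -2.059 r 0.0601 Ftan 9.71 Frad -0.19
t 15.15 p [ 0.499  -0.0114  0.1403] yaw_y -0.493 F [ 9.08 -3.85 -1.04] w 30.2 gf 5.1 j6 0.32
ang -2.06 r 0.0601 Ftan 9.82 Frad -0.87
t 15.2 p [ 0.499  -0.0114  0.1403] yaw_y -0.493 F [ 8.63 -4.06 -0.59] w 30.0 gf 5.1 j6 0.32
ang -2.06 r 0.0601 Ftan 9.53 Frad -0.47
tH [(0.124, 1750), (0.114, 878), ('line', 0.153)]
```

The push averages 9.85 N. I'll back off to the middle of the gap and lift clear.

Call:
send_rows(steps=[{"translation": [0, 0.4, 0], "delta_rot": [0, 0, 0], "jaw": 3.0}, {"translation": [0, 0.8, 0], "delta_rot": [0, 0, 0], "jaw": 3.0}, {"translation": [0, 0.9, 0], "delta_rot": [0, 0, 0], "jaw": 3.0}, {"translation": [0, 0.9, 0], "delta_rot": [0, 0, 0], "jaw": 3.0}, {"translation": [0, 0.9, -1], "delta_rot": [0, 0, 0], "jaw": 3.0}, {"translation": [0, 0.9, -3], "delta_rot": [0, 0, 0], "jaw": 3.0}, {"translation": [0, 0.9, -6], "delta_rot": [0, 0, 0], "jaw": 3.0}, {"translation": [0, 0.9, -9], "delta_rot": [0, 0, 0], "jaw": 3.0}])

```text
time: 16.05
tool_pos: [0.5051, -0.0144, 0.2315]
tool_rot: [-0.0, 0.858, 0.513, -0.0]
contact_force: [0.5, 0.2, -0.1]
gripper_width: 0.352
grasp_force: 0.0
```

Call:
send_rows(steps=[{"translation": [-4, 0, 0], "delta_rot": [0, 0, 0], "jaw": 3.0}, {"translation": [-8, 0, 0], "delta_rot": [0, 0, 0], "jaw": 3.0}, {"translation": [-12, 0, 0], "delta_rot": [0, 0, 0], "jaw": 3.0}, {"translation": [-16, 0, 0], "delta_rot": [0, 0, 0], "jaw": 3.0}, {"translation": [-18, 0, 0], "delta_rot": [0, 0, 0], "jaw": 3.0}, {"translation": [-18, 0, 0], "delta_rot": [0, 0, 0], "jaw": 3.0}, {"translation": [-18, 0, 0], "delta_rot": [0, 0, 0], "jaw": 3.0}, {"translation": [-18, 0, 0], "delta_rot": [0, 0, 0], "jaw": 3.0}])

```text
time: 16.85
tool_pos: [0.4208, -0.1724, 0.2306]
tool_rot: [-0.0, 0.858, 0.514, 0.0]
contact_force: [-0.4, 0.7, 0.5]
gripper_width: 0.348
grasp_force: 0.0
```

```bash
python3 - <<'E'
from h import *
st(); look('J'); dial('tJ')
E
```

```text
t 16.85 p [ 0.4208 -0.1724  0.2306] yaw_y -0.492 F [-0.39  0.68  0.52] w 29.7 gf 0.0 j6 -0.06
tJ [(0.112, 1796), (0.111, 903), ('line', 0.141)]
```

View pics/LJ.png

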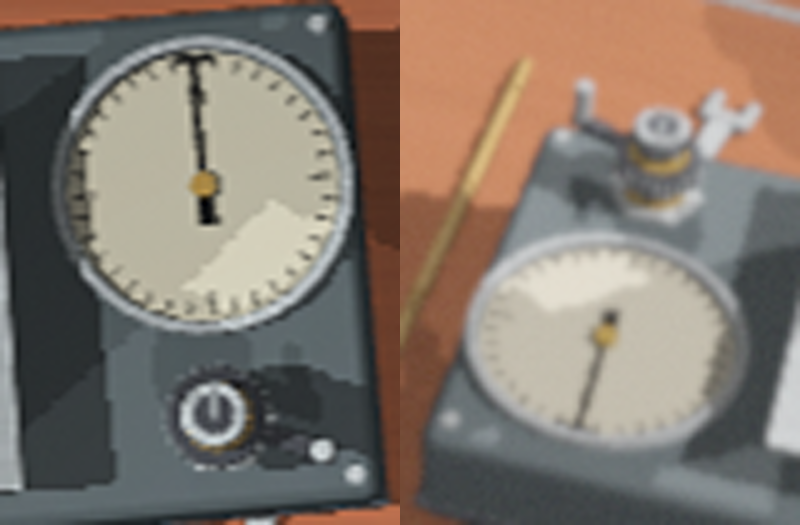

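The pointer lies on the T (hub (203,184), tip about (195,65)), and the pin at (321,450) stayed where it was left. The arm is clear, so I'm handing in.

```bash
python3 -c "
from plant import *
print(job_done())"
```

```text
the job is handed in; nothing more can be done
None
```

The job is handed in at about 17 s: the pointer stands on zero within measuring error, the lock ring was re-tightened with about 9.9 N at the pin, and the arm is clear, with the spanner, radio, bamboo rod and jar of seals not touched.

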